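Rack the reagent bottles by size

ROBOT

A 7-joint arm with a two-finger parallel gripper is mounted at the origin on a cart in front of the work surface, level with it; the furniture and walls round the work are solid. World frame = base frame: x ahead of the robot, y to its left, z up, the work surface at z = 0. Lengths are in m, angles in rad, forces in N, time in s.
With the tool pointing down it reaches from about 0.4 to 0.9 m from the base axis. Payload 5.5 kg.
Tool frame: the origin (TCP) lies where the fingers leave the gripper's body, on its centre line; the fingertips stand 73 mm ahead of it and the grasp point (between the pads) lies 54 mm ahead of it (arm.tcp_to_tips is the z of the fingertips in the tool frame, in m); z points along the fingers, y is the line along which they close (so a half turn about z gives the same grasp; the last joint's range is limited). The gripper opens to 85 mm and grips with 20 to 120 N. Pads are 22 mm wide; open, the fingers measure 114 mm over their backs; the gripper's body (76 mm by 85 mm) begins 54 mm behind the grasp point. The pads swing forward as they close: fully open they stand 13 mm farther back than shut.
Start: joints at [-0.946, 0.501, -0.427, 1.55, 0.221, 1.138, -0.21], TCP at [0.23, 0.608, 0.304] pointing down, gripper open.
Joint ranges: [-2.88, 2.88], [-0.31, 2.03], [-1.54, 1.56], [0.2, 2.42], [-1.41, 4.55], [0.19, 2.02], [-2.57, 2.57]. Speed limits (rad/s): [2.57, 2.57, 3.14, 3.14, 3.14, 3.14, 3.14].

INTERFACE

Orientations are given as a rotation vector (axis times angle).
In Python, from bench import arm gives the robot as it stands. The module is installed in compiled form; this text tells all that it offers.
- The arm moves only by the shell command python3 -m jog 'ROWS' [OPENING] [FORCE]. ROWS is JSON, a list that holds one entry, the list of rows, each a list of 4 numbers: the shift along the tool's x, y, z in m, then the turn about the tool's z in degrees. In form: [[[dx, dy, dz, roll], ...]]. A call has exactly 5 rows; each row is the pose to reach, as a shift and turn from the pose commanded when the call began, along the tool's axes at that moment; what a row does not reach only later rows make up. A row lasts 1/12 s, in which the tool goes at most 41.7 mm and 7.16 degrees, less where a joint would pass 70% of its speed; a pose out of reach is approached as far as the arm can. A call with a gripper value outside its range is refused whole. OPENING is the opening, from 0 (shut) to 1 (fully open), set as the call begins (- or left out, the last holds). The fingers move at their own pace and stop on an object; FORCE is the grip in N (left out, the last holds). Time passes only in rows, so rows that repeat a pose let the fingers close, or fill a call up. It gives the time, the measured TCP pose, the force, the opening and the grip force at its end, in the units of the state.
- arm.read_state(): the state, without advancing time (a new reading comes with each control period).
- arm.capture(name): name is "scene" or "top"; returns (picture, depth): 420x560x3 uint8, red, green, blue; 420x560 float32, m along the optical axis (not along the pixel's ray), 0 where there is no reading.
- arm.calibration(name): a dict with "camera_matrix" (3x3 intrinsics, pixels), "k1" (the pictures are not rectified: a ray, as slopes to the right and down, at radius r is drawn at 1 + k1 r^2 times it, then the intrinsics apply), "R" (3x3) and "t" (3): a world point X has camera coordinates R X + t. Camera axes: x right, y down, z forward; pixel columns grow to the right and rows downward; lengths in m; the calibration is good to about 2 mm. A picture is of the moment at which its call begins. calibration takes no time and is no camera call.
- arm.job_done(): hands the job in; it is judged then, once.
The state is a dict: "clock": time; "joint_pos": joint angles; "qd": joint speeds; "tau": joint torques, N m; "ee_pos": TCP position; "tcp_rot": TCP orientation; "wrist_force": force on the tool from outside, world axes, zero at the start; "ft_torque": the same for the moment, N m; "grip_width": opening from 0.0 (shut) to 1.0 (fully open); "grasp_force": force on a finger pad.
Only numpy, scipy, OpenCV 4.12 (cv2) and the standard library are available. Lean on these libraries where they do the work, as an engineer would, in place of code of your own. Each camera call takes 0.05 s, during which the arm holds its last target. There are 200 camera calls.

TASK

Sort the three reagent bottles by size into the two raised metal racks: both small ones go into the rack with the small cells, one to a cell, and the large one into either cell of the rack with the large cells, all standing upright on the cell floors. One small bottle has fallen over: first stand it up on the bench and let go of it, then take hold of it again to rack it. It is glass, so do not let any bottle drop or knock one over, and leave the timer, the petri dish and the marker where they lie.

Things in the scene. Friction and masses are not known exactly. Their poses are not given: they have to be found in the camera images.
- small_lying: Loose clear glass bottle with blue screw cap (fixed on), 54 mm diameter, 114 mm tall, 0.20 to 0.35 kg; cap 42 mm diameter, from 92 to 114 mm above the underside, sloping shoulder below it. Origin: centre of the underside; +z: along the axis to the cap. At the start it lies on its side on the bench (axis level, 27 mm up, cap roughly toward the robot's left).
- small_standing: Loose clear glass bottle with blue screw cap (fixed on), 54 mm diameter, 114 mm tall, 0.20 to 0.35 kg; cap 42 mm diameter, from 92 to 114 mm above the underside, sloping shoulder below it. Origin: centre of the underside; +z: along the axis to the cap. At the start it stands on the bench.
- large_bottle: Loose clear glass bottle with blue screw cap (fixed on), 68 mm diameter, 145 mm tall, 0.33 to 0.59 kg; cap 49 mm diameter, from 123 to 145 mm above the underside, sloping shoulder below it. Origin: centre of the underside; +z: along the axis to the cap. At the start it stands on the bench.
- small_rack: Fixed raised rack of bare sheet metal, 70 x 136 x 75 mm (x, y, z), with two square open-topped cells side by side along its y axis, each 62 mm inside, sheet 4 mm, cell floor 45 mm and rim 75 mm above the bench. Origin: centre of its underside on the bench; z up. For the 54 mm bottles.
- large_rack: Fixed raised rack of bare sheet metal, 86 x 168 x 75 mm (x, y, z), with two square open-topped cells side by side along its y axis, each 78 mm inside, sheet 4 mm, cell floor 45 mm and rim 75 mm above the bench. Origin: centre of its underside on the bench; z up. For the 68 mm bottle.
- small_rack_cell0 (a point): point at the centre of the floor of the small rack's cell on its -y side (cell 62 x 62 mm inside, floor 45 mm above the bench; the rim is 30 mm above this point)
- small_rack_cell1 (a point): point at the centre of the floor of the small rack's cell on its +y side (cell 62 x 62 mm inside, floor 45 mm above the bench; the rim is 30 mm above this point)
- large_rack_cell0 (a point): point at the centre of the floor of the large rack's cell on its -y side (cell 78 x 78 mm inside, floor 45 mm above the bench; the rim is 30 mm above this point)
- large_rack_cell1 (a point): point at the centre of the floor of the large rack's cell on its +y side (cell 78 x 78 mm inside, floor 45 mm above the bench; the rim is 30 mm above this point)
- timer: Bystander: white lab timer lying flat, 68 x 64 x 18 mm; origin at the centre of its underside.
- petri: Bystander: closed petri dish, 58 mm diameter, 17 mm high; origin at the centre of its underside.
- marker: Bystander: black marker pen lying flat, 126 x 13 x 14 mm, along its x axis; origin at the centre of its underside.
Mind the look-alikes: they are no part of the job. Leave any yellow look-alike of the small_rack alone.

How it is judged:
On the way:
1. the fallen bottle stands upright on the bench by itself, let go (angle between small_lying's own z axis and vertical below 0.1 rad and height (world z) of small_lying below 0.006 m and contact force between small_lying and the fingers below 0.05 N and linear speed of small_lying below 0.03 m/s), for 0.2 s.
At the end, for the whole second after the job is handed in: Both small bottles stand in the cells of the small-celled rack and the large bottle in a cell of the large-celled rack: each within 12 mm of a cell centre, underside within 6 mm of the cell floor, within 0.1 rad of upright, cap up, at rest (((horizontal distance between small_lying and small_rack_cell0 below 0.012 m and z of small_lying in the frame of small_rack_cell0 between -0.006 and 0.006 m) or (horizontal distance between small_lying and small_rack_cell1 below 0.012 m and z of small_lying in the frame of small_rack_cell1 between -0.006 and 0.006 m)) and angle between each of small_lying, small_standing, large_bottle's own z axis and vertical below 0.1 rad and linear speed of each of small_lying, small_standing, large_bottle below 0.03 m/s and ((horizontal distance between small_standing and small_rack_cell0 below 0.012 m and z of small_standing in the frame of small_rack_cell0 between -0.006 and 0.006 m) or (horizontal distance between small_standing and small_rack_cell1 below 0.012 m and z of small_standing in the frame of small_rack_cell1 between -0.006 and 0.006 m)) and ((horizontal distance between large_bottle and large_rack_cell0 below 0.012 m and z of large_bottle in the frame of large_rack_cell0 between -0.006 and 0.006 m) or (horizontal distance between large_bottle and large_rack_cell1 below 0.012 m and z of large_bottle in the frame of large_rack_cell1 between -0.006 and 0.006 m))); the robot touches nothing.
It fails at once if a bottle is let drop or knocked away (faster than 0.5 m/s with no finger on it) ((linear speed of small_lying above 0.5 m/s and contact force between small_lying and the fingers below 0.05 N) or (linear speed of small_standing above 0.5 m/s and contact force between small_standing and the fingers below 0.05 N) or (linear speed of large_bottle above 0.5 m/s and contact force between large_bottle and the fingers below 0.05 N)).
It fails at once if a bottle that stood is knocked over (tilted more than 0.8 rad) (angle between any of small_standing, large_bottle's own z axis and vertical above 0.8 rad).
It fails at once if the timer, petri dish or marker is moved more than 30 mm (distance of any of timer, petri, marker from where it was at the start of the episode above 0.03 m).
It also fails if it takes over 69 s, if anything falls off the work surface, if the arm or the gripper's body presses on something with over 40 N, if the wrist force passes 120 N, or if a joint passes its speed limit or range.

## Working session

There is one attempt and no reset: what is moved stays moved. The work goes in short steps, Python scripts to look and compute and a shell command to move; the robot and the scene stay as the last step left them, time stands still between calls to the robot, and variables do not carry over. Pictures are saved under pics/ and viewed, at most 10 in all, crops included, and the job is handed in when it is done.

```bash
mkdir -p pics
cat > h.py <<'E'
import numpy as np, cv2
from bench import arm
from scipy.spatial.transform import Rotation as Rn
def snap(n,f):
    p,d=arm.capture(n); cv2.imwrite(f'pics/{f}.png',p[:,:,::-1]); np.savez(f'pics/{f}.npz',p=p,d=d); return p,d
def slopes(n,uv):
    c=arm.calibration(n);K=np.array(c['camera_matrix'],float)
    return cv2.undistortPoints(np.array(uv,float).reshape(-1,1,2),K,np.array([c['k1'],0,0,0],float)).reshape(-1,2)
def ray(n,uv):
    c=arm.calibration(n);R=np.array(c['R']);t=np.array(c['t'])
    s=slopes(n,uv);d=np.c_[s,np.ones(len(s))]@R
    return -R.T@t,d
def plane(n,uv,z):
    o,d=ray(n,uv);return o+d*((z-o[2])/d[:,2])[:,None]
def cloud(n,dep):
    h,w=dep.shape;v,u=np.mgrid[:h,:w];o,d=ray(n,np.c_[u.ravel(),v.ravel()])
    return (o+d*dep.reshape(-1,1)).reshape(h,w,3)
E
python3 - <<'E'
from h import *
np.set_printoptions(precision=4,suppress=True)
for n in('scene','top'):
    p,d=snap(n,n+'0');c=arm.calibration(n);print(n,c['camera_matrix'],c['k1'],-np.array(c['R']).T@c['t'],c['R'])
s=arm.read_state();print(s)
print(Rn.from_rotvec(s['tcp_rot']).as_matrix(),arm.tcp_to_tips)
E
```

```text
scene [[486.6669   0.     279.6444]
 [  0.     486.6669 204.2699]
 [  0.       0.       1.    ]] -0.07095482389475732 [-0.709  -0.7119  0.9749] [[ 0.5201 -0.854  -0.0114]
 [-0.4767 -0.2792 -0.8335]
 [ 0.7087  0.4389 -0.5524]]
top [[490.9128   0.     277.2038]
 [  0.     490.9128 217.605 ]
 [  0.       0.       1.    ]] -0.06067724884726 [ 0.335  -0.0053  1.324 ] [[-0.0266 -0.9996 -0.0087]
 [-0.9931  0.0274 -0.1141]
 [ 0.1143  0.0056 -0.9934]]
{'clock': 0.1, 'joint_pos': array([-0.9458,  0.5018, -0.4268,  1.5513,  0.2207,  1.1383, -0.2103]), 'qd': array([-0.0004, -0.0022, -0.003 , -0.0021,  0.0003,  0.001 ,  0.001 ]), 'tau': array([ -0.0109, -57.0808,  -5.8387, -28.1749,   0.0104,   0.0055,
         0.    ]), 'ee_pos': array([0.2299, 0.6074, 0.3029]), 'tcp_rot': array([-0.5651, -3.0899,  0.0028]), 'wrist_force': array([-0.2445,  0.0045,  0.5235]), 'ft_torque': array([-0.0213,  0.002 , -0.0449]), 'grasp_force': 0.0, 'grip_width': 0.9967052252879908}
[[-0.9353  0.354  -0.0008]
 [ 0.354   0.9353 -0.0016]
 [ 0.0001 -0.0018 -1.    ]] 0.0726
```

View pics/scene0.png

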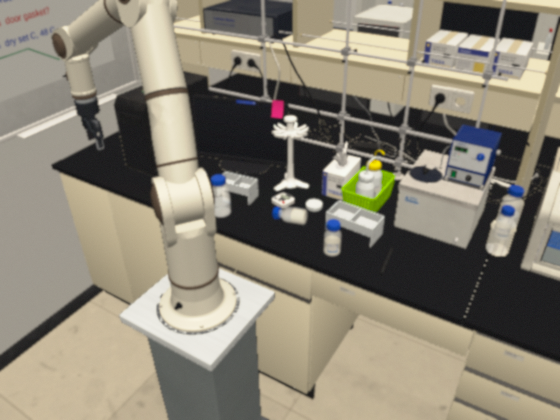

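View pics/top0.png

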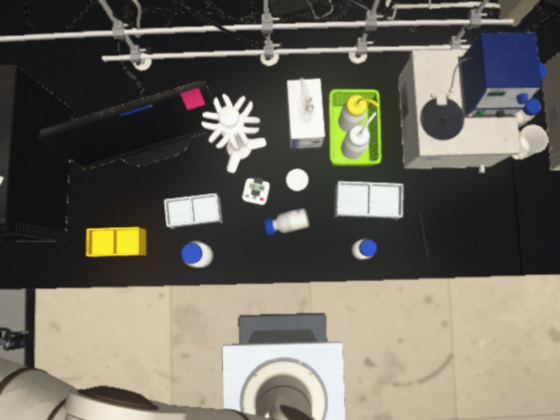

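The top view shows these objects:
- **Standing bottles:** at about (197,255) and (365,249).
- **Lying bottle:** at (288,222), cap on the left.
- **Racks:** bare metal ones at (193,210) and (369,199). The yellow one at (115,242) is a look-alike and stays alone.
- **Bystanders:** timer (256,190), petri (297,180), marker (424,235). The bottles at (532,140) are background.

The scene view shows the same layout, with the caps at (218,181), (332,226) and (279,215).

Next I measure them and make a crop to confirm.

```bash
cat > m.py <<'E'
from h import *
np.set_printoptions(precision=4,suppress=True)
def caps(n,p,boxes):
    hsv=cv2.cvtColor(p,cv2.COLOR_RGB2HSV);m=cv2.inRange(hsv,(100,120,60),(130,255,255));out=[]
    for u0,v0,u1,v1 in boxes:
        mm=np.zeros_like(m);mm[v0:v1,u0:u1]=m[v0:v1,u0:u1]
        c=max(cv2.findContours(mm,0,2)[0],key=cv2.contourArea);x=cv2.minEnclosingCircle(c)
        M=cv2.moments(mm,True);out.append((M['m10']/M['m00'],M['m01']/M['m00']));print(n,out[-1],'circ',x,'area',cv2.contourArea(c))
    return out
def tri(a,b):
    o1,d1=ray('top',[a]);o2,d2=ray('scene',[b]);d1=d1[0];d2=d2[0]
    s=np.linalg.lstsq(np.c_[d1,-d2],o2-o1,rcond=None)[0];q1=o1+s[0]*d1;q2=o2+s[1]*d2
    return (q1+q2)/2,np.linalg.norm(q1-q2)
E
python3 - <<'E'
from m import *
t=np.load('pics/top0.npz');s=np.load('pics/scene0.npz')
a=caps('top',t['p'],[(170,230,230,285),(340,225,390,275),(255,205,285,240)])
b=caps('scene',s['p'],[(205,165,235,190),(320,215,345,235),(268,205,286,225)])
for x,y in zip(a,b):print('tri',*tri(x,y))
C=cloud('top',t['d'])
for nm,(u0,v0,u1,v1) in dict(rackL=(155,185,230,237),rackR=(325,170,415,230),lying=(255,200,320,242),bigS=(170,230,230,280),smS=(340,225,390,272)).items():
    Q=C[v0:v1,u0:u1].reshape(-1,3);z=Q[:,2];print(nm,'z hist',np.histogram(z,bins=np.arange(-.01,.17,.01))[0])
    if 'rack' in nm:
        R=Q[(z>.066)&(z<.085)];r=cv2.minAreaRect((R[:,:2]*1000).astype(np.float32));print(r,np.median(R[:,2]))
        F=Q[(z>.035)&(z<.055)];print('floor z',np.median(F[:,2]))
    if nm=='lying':
        R=Q[z>.015];r=cv2.minAreaRect((R[:,:2]*1000).astype(np.float32));print(r)
p=t['p'][160:285,75:440,::-1];cv2.imwrite('pics/crop1.png',cv2.resize(p,None,fx=2.19,fy=2.19,interpolation=3))
E
```

```text
top (190.72289156626505, 252.65662650602408) circ ((190.85826110839844, 252.6653594970703), 10.407089233398438) area 303.0
top (368.2943722943723, 247.16450216450215) circ ((368.39886474609375, 247.31460571289062), 8.712079048156738) area 206.0
top (268.83941605839414, 226.32116788321167) circ ((269.7894592285156, 226.07894897460938), 8.547065734863281) area 115.0
scene (217.24183006535947, 179.0653594771242) circ ((217.14285278320312, 179.5), 7.298762321472168) area 133.0
scene (332.969696969697, 225.04545454545453) circ ((333.0, 226.0), 7.280210018157959) area 112.5
scene (275.1489361702128, 212.68085106382978) circ ((276.0, 212.5), 6.800835609436035) area 76.5
tri [0.3906 0.2145 0.138 ] 0.003862474342660317
tri [ 0.3939 -0.2209  0.1042] 0.004403726400681711
tri [0.4601 0.0274 0.024 ] 0.0060986478257687516
rackL z hist [ 894 1417   13   13   18  963  148  101  308    8    0    0    0    0
    0    0    0]
((506.4315185546875, 222.90939331054688), (71.324951171875, 137.74510192871094), 5.312807559967041) 0.07442618523108724
floor z 0.04590005681279585
rackR z hist [1101 1963   14    9   35 1503  233  137  368   14    0    0    0    0
    0    0    0]
((521.6442260742188, -238.20697021484375), (168.04856872558594, 87.04615020751953), 85.98733520507812) 0.07468123977849106
floor z 0.0461229370619195
lying z hist [ 748 1145   37   25  148  354  264    1    0    0    0    0    0    0
    0    0    0]
((453.21484375, -27.11933135986328), (209.92172241210938, 117.30763244628906), 18.750226974487305)
bigS z hist [ 925 1375   14   10   16   12   15   14   20   27   75  122    2   10
   25  320    3]
smS z hist [ 676 1259   12    9   11   14   11   25   85    5    5   25  201    2
    0    0    0]
```

View pics/crop1.png

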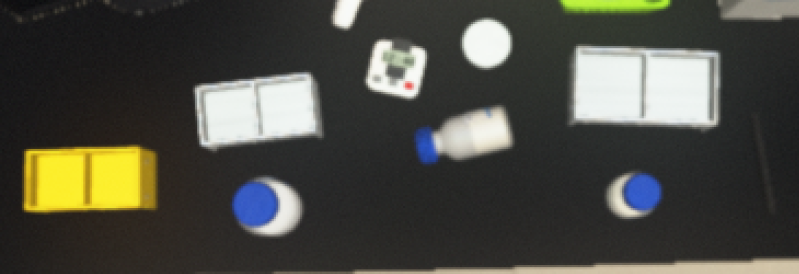

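The crop confirms the match. The bare-metal rack at crop (260,110) measures 71x138 mm, so it is the small one. The rack at (645,85) measures 87x168 mm, so it is the large one. The large bottle is at crop (265,205), cap top near 0.14 m; the small one is at (635,195). The lying bottle is at (465,135).

Next come the precise bottle positions.

Run:
```python
from m import *
for n in ('top','scene'):
    t=np.load(f'pics/{n}0.npz');C=cloud(n,t['d']).reshape(-1,3)
    def sel(x,y,r,z0,z1): return C[(np.hypot(C[:,0]-x,C[:,1]-y)<r)&(C[:,2]>z0)&(C[:,2]<z1)]
    for nm,x,y,z0,z1 in(('big',.39,.2145,.135,.155),('small',.394,-.22,.106,.122)):
        Q=sel(x,y,.05,z0,z1);c,r=cv2.minEnclosingCircle((Q[:,:2]*1000).astype(np.float32));print(n,nm,len(Q),np.median(Q[:,2]),c,r)
    Q=sel(.46,-.005,.09,.028,.06);Q=Q[Q[:,1]<.06]
    r=cv2.minAreaRect((Q[:,:2]*1000).astype(np.float32));print(n,'lying',len(Q),r,Q[:,2].max(),cv2.boxPoints(r).ravel())
t=np.load('pics/top0.npz');p=t['p'];hsv=cv2.cvtColor(p,cv2.COLOR_RGB2HSV)
m=((hsv[...,2]>70))&True
b=np.zeros(m.shape,np.uint8);b[203:240,258:316]=m[203:240,258:316]
c=max(cv2.findContours(b,0,2)[0],key=cv2.contourArea)
W=plane('top',c.reshape(-1,2),.027)[:,:2]*1000;r=cv2.minAreaRect(W.astype(np.float32));print(r,cv2.boxPoints(r).ravel())
P=plane('top',[(268.8,226.3)],.03);print(P)
```

```text
top big 342 0.1445157416390822 (392.3035888671875, 211.12351989746094) 25.738882064819336
top small 214 0.11401145143195002 (394.76641845703125, -220.1623077392578) 20.609643936157227
top lying 777 ((471.9934387207031, -21.537662506103516), (54.175132751464844, 113.0301513671875), 12.80637264251709) 0.05958426004454176 [433.0527  27.5674 458.1066 -82.6511 510.9341 -70.6428 485.8802  39.5757]
scene big 118 0.14446635599146662 (384.552490234375, 211.51722717285156) 26.115724563598633
scene small 113 0.11338918114567431 (391.354248046875, -219.96009826660156) 22.56967544555664
scene lying 360 ((464.6582946777344, -21.109424591064453), (52.0505485534668, 115.75299072265625), 11.849754333496094) 0.05790200156089109 [427.3029  30.1895 451.0723 -83.0967 502.0137 -72.4084 478.2443  40.8779]
((472.4783020019531, -21.02423858642578), (57.0125732421875, 118.6895751953125), 12.497968673706055) [431.805   30.7454 457.49   -85.1317 513.1516 -72.7939 487.4666  43.0832]
[[0.4612 0.0248 0.03  ]]
```

```bash
cat > go.py <<'E'
import sys
from m import *
# usage: go.py x y z yaw(of tool y axis, deg, mod 180): prints shift in tool axes + roll
x,y,z,a=map(float,sys.argv[1:5]);s=arm.read_state();R=Rn.from_rotvec(s['tcp_rot']).as_matrix()
print('shift',R.T@(np.array([x,y,z])-s['ee_pos']))
c=np.degrees(np.arctan2(R[1,1],R[0,1]));print('roll',(c-a+90)%180-90,'yaw',c,'pos',s['ee_pos'],'t',s['clock'],'w',s['grip_width'],'F',s['grasp_force'],s['wrist_force'],'q7',s['joint_pos'][6])
E
python3 -m jog '[[[-0.028,-0.031,0,0],[-0.056,-0.062,0,0],[-0.084,-0.092,0,0],[-0.112,-0.123,0,0],[-0.14,-0.154,0,0]]]' 0.65 20
python3 -m jog '[[[-0.028,-0.031,0,0],[-0.056,-0.062,0,0],[-0.084,-0.092,0,0],[-0.112,-0.123,0,0],[-0.14,-0.154,0,0]]]'
python3 -m jog '[[[-0.028,-0.031,0,7],[-0.056,-0.062,0,14],[-0.084,-0.092,0,21],[-0.112,-0.123,0,28],[-0.14,-0.154,0,35]]]'
python3 -m jog '[[[0,0,0,5],[0,0,0,10],[0,0,0,15],[0,0,0,21.5],[0,0,0,21.5]]]'
python3 go.py 0.4605 0.0253 0.17 12.8
```

```text
clock: 0.52
ee_pos: [0.3066, 0.4124, 0.3033]
tcp_rot: [-0.565, -3.09, 0.001]
wrist_force: [0.2, -0.5, 0.8]
grip_width: 0.649
grasp_force: 0.0
clock: 0.93
ee_pos: [0.3829, 0.219, 0.3039]
tcp_rot: [0.565, 3.09, 0.0]
wrist_force: [1.2, 0.4, -0.1]
grip_width: 0.654
grasp_force: 0.0
clock: 1.35
ee_pos: [0.4592, 0.0257, 0.3039]
tcp_rot: [1.477, 2.773, 0.0]
wrist_force: [-0.3, 1.4, -0.6]
grip_width: 0.65
grasp_force: 0.0
clock: 1.77
ee_pos: [0.4588, 0.0276, 0.3035]
tcp_rot: [-1.965, -2.45, 0.001]
wrist_force: [0.7, 0.5, -0.0]
grip_width: 0.653
grasp_force: 0.0
shift [-0.0026  0.0013  0.1335]
roll -0.2709358144633853 yaw 12.52906418553661 pos [0.4588 0.0276 0.3035] t 1.7667 w 0.6526115318284565 F 0.0 [ 0.6677  0.501  -0.0097] q7 0.09923694134216188
```

```bash
python3 -m jog '[[[-0.001,0.001,0.04,0],[-0.002,0.001,0.08,0],[-0.002,0.001,0.11,0],[-0.002,0.001,0.13,0],[-0.002,0.001,0.13,0]]]'
python3 -m jog '[[[0,0,0.03,0],[0,0,0.055,0],[0,0,0.07,0],[0,0,0.08,0],[0,0,0.086,0]]]'
python3 go.py 0.4605 0.0253 0.087 12.8
python3 - <<'E'
from m import *
p,d=snap('top','t1');q,_=snap('scene','s1')
a=cv2.resize(p[170:270,220:340,::-1],(480,400),interpolation=3);b=cv2.resize(q[150:250,230:350,::-1],(480,400),interpolation=3)[:, :320]
cv2.imwrite('pics/c2.png',np.hstack([a,b]))
E
```

```text
clock: 2.18
ee_pos: [0.4573, 0.0259, 0.1699]
tcp_rot: [-1.952, -2.453, 0.009]
wrist_force: [-0.7, 0.3, 0.1]
grip_width: 0.653
grasp_force: 0.0
clock: 2.6
ee_pos: [0.4608, 0.0262, 0.0877]
tcp_rot: [-1.958, -2.456, 0.0]
wrist_force: [-0.1, -0.1, 1.2]
grip_width: 0.652
grasp_force: 0.0
shift [-0.0008 -0.0005  0.0007]
roll 0.06554192908673429 yaw 12.865541929086739 pos [0.4608 0.0262 0.0877] t 2.6 w 0.6523382768171477 F 0.0 [-0.0846 -0.1067  1.1762] q7 0.10421982270167338
```

View pics/c2.png

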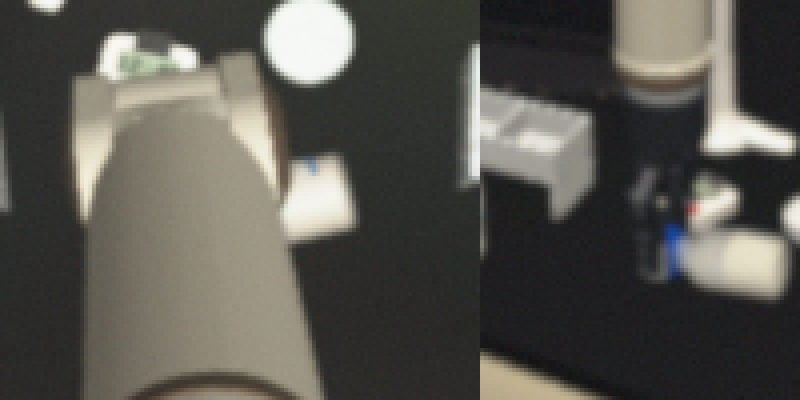

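The right half of the picture shows the fingers straddling the blue cap at (672,255), with the bottle body to its right. I'll grip lightly and start tilting it up about its bottom edge.

```bash
python3 -m jog '[[[0,0,0,0],[0,0,0,0],[0,0,0,0],[0,0,0,0],[0,0,0,0]]]' 0 20
python3 -m jog '[[[-0.001,0,-0.005,0],[-0.003,0,-0.01,0],[-0.006,0,-0.018,0],[-0.01,0,-0.026,0],[-0.016,0,-0.034,0]]]'
python3 - <<'E'
from m import *
q,_=snap('scene','s2')
cv2.imwrite('pics/c3.png',cv2.resize(q[150:250,230:350,::-1],(480,400),interpolation=3))
E
```

```text
clock: 3.12
ee_pos: [0.4612, 0.0263, 0.0886]
tcp_rot: [1.96, 2.454, 0.002]
wrist_force: [0.2, -0.1, 3.7]
grip_width: 0.477
grasp_force: 22.9
clock: 3.53
ee_pos: [0.4639, 0.0102, 0.1227]
tcp_rot: [-1.96, -2.455, 0.0]
wrist_force: [-0.2, 0.6, -3.5]
grip_width: 0.475
grasp_force: 21.9
```

View pics/c3.png

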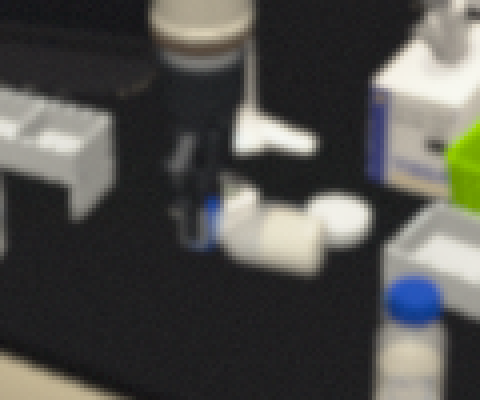

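The picture shows the cap held at (212,222) and the body sloping down to the bench at (300,265), so the bottle does pivot between the pads. I'll continue the arc.

```bash
python3 -m jog '[[[-0.006,0,-0.008,0],[-0.012,0,-0.0145,0],[-0.019,0,-0.021,0],[-0.026,0,-0.027,0],[-0.034,0,-0.032,0]]]'
python3 -m jog '[[[-0.008,0,-0.0045,0],[-0.017,0,-0.0085,0],[-0.026,0,-0.0115,0],[-0.036,0,-0.0135,0],[-0.036,0,-0.0135,0]]]'
python3 - <<'E'
from m import *
q,_=snap('scene','s3')
cv2.imwrite('pics/c4.png',cv2.resize(q[150:250,230:350,::-1],(480,400),interpolation=3))
E
```

```text
clock: 4.0
ee_pos: [0.4718, -0.0235, 0.1547]
tcp_rot: [1.961, 2.454, 0.0]
wrist_force: [0.5, 0.1, -4.1]
grip_width: 0.479
grasp_force: 21.9
clock: 4.42
ee_pos: [0.4801, -0.0558, 0.1681]
tcp_rot: [-1.958, -2.453, -0.005]
wrist_force: [-1.4, 9.0, 2.6]
grip_width: 0.482
grasp_force: 21.6
```

View pics/c4.png

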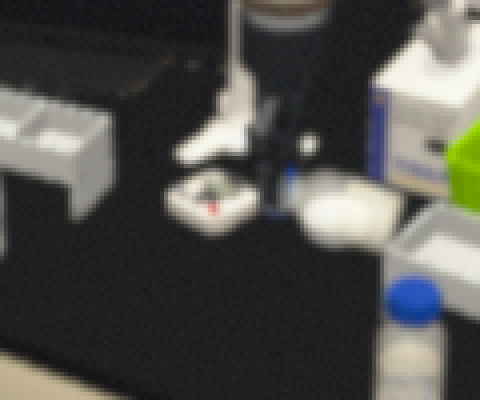

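The picture shows the cap at (290,187) and the bottom at about (390,235), beside the large rack's corner. The bottle came along at roughly 20–30° tilt instead of pivoting further, and it now touches that rack (9 N). I'll back off and measure the tilt.

```bash
python3 -m jog '[[[0.01,0,0,0],[0.025,0,0,0],[0.04,0,0,0],[0.05,0,0,0],[0.05,0,0,0]]]'
cat > tilt.py <<'E'
from m import *
def run(tag):
    s=arm.read_state();R=Rn.from_rotvec(s['tcp_rot']).as_matrix();g=s['ee_pos']+.05*R[:,2]
    print('t',s['clock'],'tcp',s['ee_pos'],'w',s['grip_width'],'F',s['grasp_force'],s['wrist_force'])
    for n in('scene','top'):
        p,d=snap(n,tag+n);Q=(cloud(n,d).reshape(-1,3)-g)@R  # tool axes from grasp
        z=g[2]-Q[:,2]
        k=(Q[:,0]<-.013)&(Q[:,0]>-.13)&(abs(Q[:,1])<.035)&(z>.006)&(z<.2)
        k&=~((Q[:,0]>-.035)&(Q[:,2]<-.03))
        T=Q[k]
        print(n,k.sum())
        for a in np.arange(-.13,-.012,.01):
            m=(T[:,0]>=a)&(T[:,0]<a+.01)
            if m.sum()>3:print('  x %.3f n %d zmax %.3f zmin %.3f'%(a,m.sum(),np.percentile(g[2]-T[m,2],95),np.percentile(g[2]-T[m,2],5)))
import sys;run(sys.argv[1])
E
python3 tilt.py a
```

```text
clock: 4.88
ee_pos: [0.4678, -0.0069, 0.1671]
tcp_rot: [-1.956, -2.457, 0.0]
wrist_force: [-0.2, -0.0, -3.9]
grip_width: 0.477
grasp_force: 20.7
t 4.8833 tcp [ 0.4678 -0.0069  0.1671] w 0.4765844872478222 F 20.67528784275055 [-0.2211 -0.0458 -3.8662]
scene 358
  x -0.080 n 16 zmax 0.052 zmin 0.040
  x -0.070 n 43 zmax 0.060 zmin 0.031
  x -0.060 n 60 zmax 0.070 zmin 0.028
  x -0.050 n 72 zmax 0.084 zmin 0.024
  x -0.040 n 69 zmax 0.094 zmin 0.031
  x -0.030 n 57 zmax 0.098 zmin 0.045
  x -0.020 n 39 zmax 0.101 zmin 0.050
top 18
  x -0.120 n 4 zmax 0.009 zmin 0.007
  x -0.110 n 5 zmax 0.007 zmin 0.006
```

The bottle hangs at about 48° with its lowest edge about 22 mm up. I'll lower it slightly and ease the grip in small steps so gravity swings it down.

```bash
python3 -m jog '[[[0,0,0.002,0],[0,0,0.004,0],[0,0,0.006,0],[0,0,0.007,0],[0,0,0.007,0]]]' 0.46 20
python3 -m jog '[[[0,0,0,0],[0,0,0,0],[0,0,0,0],[0,0,0,0],[0,0,0,0]]]' 0.473
python3 tilt.py b | head -12
```

```text
clock: 5.4
ee_pos: [0.4687, -0.0085, 0.1609]
tcp_rot: [-1.96, -2.454, -0.001]
wrist_force: [-2.8, 3.4, 5.4]
grip_width: 0.475
grasp_force: 21.3
clock: 5.82
ee_pos: [0.4687, -0.0086, 0.161]
tcp_rot: [-1.961, -2.454, -0.001]
wrist_force: [-2.5, 2.9, 5.1]
grip_width: 0.477
grasp_force: 21.3
t 5.8167 tcp [ 0.4687 -0.0086  0.161 ] w 0.47684415258392826 F 21.269835233688354 [-2.4866  2.906   5.1432]
scene 343
  x -0.080 n 6 zmax 0.037 zmin 0.006
  x -0.070 n 37 zmax 0.047 zmin 0.025
  x -0.060 n 58 zmax 0.061 zmin 0.022
  x -0.050 n 64 zmax 0.073 zmin 0.022
  x -0.040 n 70 zmax 0.086 zmin 0.020
  x -0.030 n 64 zmax 0.089 zmin 0.028
  x -0.020 n 41 zmax 0.089 zmin 0.040
top 17
  x -0.130 n 4 zmax 0.008 zmin 0.007
  x -0.110 n 5 zmax 0.007 zmin 0.006
```

It now touches the bench at roughly 57° (support force about 9 N). I'll drag the cap along the rest of the arc.

```bash
python3 -m jog '[[[-0.004,0,-0.001,0],[-0.008,0,-0.002,0],[-0.012,0,-0.003,0],[-0.016,0,-0.0035,0],[-0.02,0,-0.004,0]]]' 0.4 20
python3 -m jog '[[[-0.005,0,-0.001,0],[-0.01,0,-0.001,0],[-0.015,0,-0.0015,0],[-0.02,0,-0.0015,0],[-0.02,0,-0.0015,0]]]' 
python3 tilt.py c | head -12
```

```text
clock: 6.33
ee_pos: [0.4739, -0.0282, 0.1655]
tcp_rot: [1.96, 2.454, 0.003]
wrist_force: [-2.4, 3.1, 9.8]
grip_width: 0.48
grasp_force: 20.2
clock: 6.75
ee_pos: [0.4784, -0.0495, 0.1666]
tcp_rot: [1.962, 2.451, 0.001]
wrist_force: [-0.6, 0.8, 6.3]
grip_width: 0.473
grasp_force: 19.7
t 6.75 tcp [ 0.4784 -0.0495  0.1666] w 0.47253507513698717 F 19.732874929904938 [-0.5962  0.7983  6.3427]
scene 295
  x -0.130 n 22 zmax 0.077 zmin 0.043
  x -0.120 n 56 zmax 0.076 zmin 0.046
  x -0.110 n 41 zmax 0.077 zmin 0.041
  x -0.100 n 5 zmax 0.071 zmin 0.007
  x -0.040 n 37 zmax 0.048 zmin 0.017
  x -0.030 n 74 zmax 0.075 zmin 0.014
  x -0.020 n 60 zmax 0.086 zmin 0.015
top 221
  x -0.130 n 80 zmax 0.074 zmin 0.043
  x -0.120 n 86 zmax 0.078 zmin 0.014
```

```bash
python3 -m jog '[[[-0.003,0,0,0],[-0.006,0,0,0],[-0.009,0,0.001,0],[-0.011,0,0.002,0],[-0.011,0,0.002,0]]]' 
python3 tilt.py d | head -12
python3 - <<'E'
from m import *
q=np.load('pics/dscene.npz')['p'];cv2.imwrite('pics/c5.png',cv2.resize(q[150:250,230:350,::-1],(480,400),interpolation=3))
E
```

```text
clock: 7.27
ee_pos: [0.4813, -0.0602, 0.1651]
tcp_rot: [1.96, 2.451, 0.002]
wrist_force: [-0.7, 0.5, 11.3]
grip_width: 0.469
grasp_force: 18.7
t 7.2667 tcp [ 0.4813 -0.0602  0.1651] w 0.4687397963087512 F 18.69279831647873 [-0.6646  0.4604 11.2971]
scene 254
  x -0.130 n 20 zmax 0.074 zmin 0.045
  x -0.120 n 24 zmax 0.077 zmin 0.041
  x -0.110 n 51 zmax 0.077 zmin 0.047
  x -0.100 n 39 zmax 0.076 zmin 0.042
  x -0.090 n 10 zmax 0.072 zmin 0.008
  x -0.030 n 47 zmax 0.056 zmin 0.012
  x -0.020 n 63 zmax 0.081 zmin 0.014
top 219
  x -0.130 n 89 zmax 0.074 zmin 0.041
  x -0.120 n 73 zmax 0.075 zmin 0.042
```

View pics/c5.png

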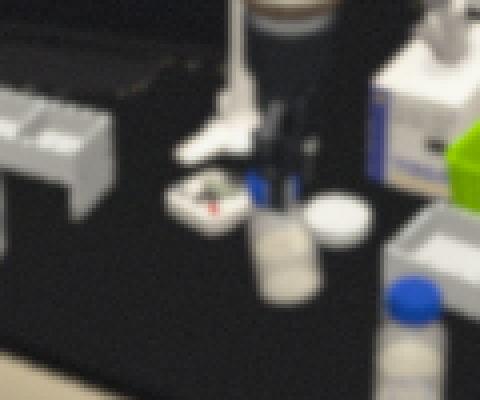

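The bottle is nearly upright: cap at (273,190), base at (290,290), leaning a few degrees. I'll nudge it a little further, then let go gently.

```bash
python3 -m jog '[[[-0.002,0,0,0],[-0.005,0,0,0],[-0.007,0,0,0],[-0.007,0,0,0],[-0.007,0,0,0]]]' 
python3 -m jog '[[[0,0,0,0],[0,0,0,0],[0,0,0,0],[0,0,0,0],[0,0,0,0]]]' 0.52
python3 -m jog '[[[0,0,0,0],[0,0,0,0],[0,0,-0.005,0],[0,0,-0.01,0],[0,0,-0.02,0]]]' 0.65
python3 -m jog '[[[0,0,-0.04,0],[0,0,-0.08,0],[0,0,-0.12,0],[0,0,-0.15,0],[0,0,-0.15,0]]]'
python3 -m jog '[[[0.03,0,0,0],[0.07,0,0,0],[0.11,0,0,0],[0.15,0,0,0],[0.15,0,0,0]]]'
cat > find.py <<'E'
from m import *
import sys
def find(boxes,tag):
    for n in('top','scene'):
        p,d=snap(n,tag+n);C=cloud(n,d).reshape(-1,3)
        for x,y,z0,z1 in boxes:
            Q=C[(np.hypot(C[:,0]-x,C[:,1]-y)<.05)&(C[:,2]>z0)&(C[:,2]<z1)]
            if len(Q)<5:print(n,'none');continue
            h=cv2.convexHull((Q[:,:2]*1000).astype(np.float32));c,r=cv2.minEnclosingCircle(h);print(n,len(Q),'z med',np.median(Q[:,2]),'slope',np.linalg.lstsq(np.c_[Q[:,:2]-Q[:,:2].mean(0),np.ones(len(Q))],Q[:,2],rcond=None)[0][:2],c,r)
a=list(map(float,sys.argv[2:]));find([a[i:i+4] for i in range(0,len(a),4)],sys.argv[1])
E
python3 find.py e 0.484 -0.067 0.106 0.122 0.394 -0.22 .106 .122 0.391 0.211 .136 .155
python3 go.py 0.484 -0.067 .2 12.8
```

```text
clock: 7.78
ee_pos: [0.4822, -0.0663, 0.1644]
tcp_rot: [1.961, 2.452, 0.001]
wrist_force: [0.4, 0.2, 6.8]
grip_width: 0.466
grasp_force: 19.5
clock: 8.2
ee_pos: [0.481, -0.0656, 0.1636]
tcp_rot: [-1.96, -2.454, 0.001]
wrist_force: [-0.1, 1.3, 0.6]
grip_width: 0.521
grasp_force: 0.0
clock: 8.62
ee_pos: [0.4808, -0.0655, 0.1839]
tcp_rot: [-1.96, -2.454, 0.001]
wrist_force: [0.5, 0.4, -0.8]
grip_width: 0.649
grasp_force: 0.0
clock: 9.03
ee_pos: [0.4846, -0.066, 0.342]
tcp_rot: [1.954, 2.446, 0.012]
wrist_force: [0.9, -0.4, 0.3]
grip_width: 0.651
grasp_force: 0.0
clock: 9.45
ee_pos: [0.4459, 0.0887, 0.3346]
tcp_rot: [-1.946, -2.464, -0.005]
wrist_force: [-0.7, 0.2, 0.3]
grip_width: 0.649
grasp_force: 0.0
top 220 z med 0.11413961302627473 slope [0.0278 0.0303] (482.4846496582031, -67.47657775878906) 21.55638313293457
top 216 z med 0.1142518745580331 slope [ 0.0086 -0.0487] (394.90484619140625, -219.96926879882812) 20.474468231201172
top 230 z med 0.14492060904601545 slope [-0.0013 -0.0391] (390.70562744140625, 212.6825714111328) 24.703855514526367
scene 86 z med 0.11389454840719843 slope [0.0178 0.0486] (478.00738525390625, -64.89354705810547) 24.04045295715332
scene 111 z med 0.11335969592086004 slope [0.0592 0.0315] (390.3050842285156, -219.6487274169922) 22.296220779418945
scene 100 z med 0.14456392686933978 slope [-0.0051  0.0792] (386.7419738769531, 210.7178192138672) 27.255390167236328
shift [-0.1537  0.0017  0.1344]
roll 0.23575645307197135 yaw 13.035756453071974 pos [0.4476 0.0823 0.3344] t 9.55 w 0.6527677981488079 F 0.0 [ 0.523  -0.1973 -0.3775] q7 -0.025467046324543587
```

The fallen bottle now stands free at (0.482, -0.067), with its cap top level at 0.114 m. I'll regrasp it around the body, with the fingers turned to the small rack's x axis.

```bash
python3 -m jog '[[[-0.03,0,0,2],[-0.07,0,0,4],[-0.11,0,0,6],[-0.145,0,0.02,7.7],[-0.1535,0,0.04,7.7]]]' 1 30
python3 -m jog '[[[0,0,0,0],[0,0,0.02,0],[0,0,0.04,0],[0,0,0.06,0],[0,0,0.06,0]]]'
python3 go.py .482 -.067 .124 5.3
```

```text
clock: 9.97
ee_pos: [0.4833, -0.0778, 0.295]
tcp_rot: [2.13, 2.3, 0.0]
wrist_force: [0.3, -0.1, -0.7]
grip_width: 1.005
grasp_force: 0.0
clock: 10.38
ee_pos: [0.4798, -0.0689, 0.2313]
tcp_rot: [-2.118, -2.314, 0.006]
wrist_force: [-1.1, 0.3, -0.5]
grip_width: 1.002
grasp_force: 0.0
shift [0.0015 0.003  0.1073]
roll -0.23851206751652398 yaw 5.061487932483477 pos [ 0.4798 -0.0689  0.2313] t 10.3833 w 1.001577614774384 F 0.0 [-1.083   0.3403 -0.4647] q7 0.18571174257849654
```

```bash
python3 -m jog '[[[0.001,0.002,0.02,0],[0.001,0.002,0.05,0],[0.001,0.002,0.08,0],[0.001,0.002,0.1,0],[0.001,0.002,0.107,0]]]'
python3 -m jog '[[[0,0,0,0],[0,0,0,0],[0,0,0,0],[0,0,0,0],[0,0,0,0]]]' 0 30
python3 -m jog '[[[0,0,0,0],[0,0,-0.01,0],[0,0,-0.04,0],[0,0,-0.08,0],[0,0,-0.12,0]]]'
python3 go.py .503 .256 .23 5.3
```

```text
clock: 10.8
ee_pos: [0.4828, -0.0676, 0.1255]
tcp_rot: [-2.119, -2.316, 0.003]
wrist_force: [0.4, 0.7, 0.7]
grip_width: 1.001
grasp_force: 0.0
clock: 11.22
ee_pos: [0.4847, -0.0678, 0.1288]
tcp_rot: [2.12, 2.317, 0.002]
wrist_force: [-2.0, 0.3, 7.2]
grip_width: 0.603
grasp_force: 30.9
clock: 11.63
ee_pos: [0.483, -0.0678, 0.2486]
tcp_rot: [-2.12, -2.317, 0.002]
wrist_force: [0.9, 1.0, -3.4]
grip_width: 0.604
grasp_force: 33.2
shift [0.3208 0.0486 0.0185]
roll -0.22945059648300514 yaw 5.0705494035169885 pos [ 0.483  -0.0678  0.2486] t 11.6333 w 0.6041166235109792 F 33.202609024410776 [ 0.936   0.9915 -3.3645] q7 0.1823343874360148
```

```bash
python3 -m jog '[[[0.025,0.004,0,0],[0.06,0.01,0,0],[0.1,0.016,0,0],[0.14,0.022,0,0],[0.18,0.028,0,0]]]'
python3 -m jog '[[[0.04,0.006,0,0],[0.08,0.012,0,0],[0.115,0.017,0,0],[0.135,0.02,0,0],[0.141,0.0205,0,0]]]'
python3 -m jog '[[[0,0,0,0],[0,0,0,0],[0,0,0.005,0],[0,0,0.01,0],[0,0,0.01,0]]]'
python3 go.py .503 .256 .172 5.3
python3 - <<'E'
from m import *
p,d=snap('top','t6');q,e=snap('scene','s6')
a=cv2.resize(p[160:260,140:240,::-1],(400,400),interpolation=3);b=cv2.resize(q[130:230,190:290,::-1],(400,400),interpolation=3)
cv2.imwrite('pics/c6.png',np.hstack([a,b]))
g=arm.read_state()['ee_pos']
for n,dd in(('top',d),('scene',e)):
    C=cloud(n,dd).reshape(-1,3)
    for lo in(.12,.14,.16,.18):
        Q=C[(np.hypot(C[:,0]-g[0],C[:,1]-g[1])<.042)&(C[:,2]>lo)&(C[:,2]<lo+.02)];print(n,lo,len(Q),np.r_[Q.min(0),Q.max(0)][[0,1,3,4]] if len(Q) else '')
E
```

```text
clock: 12.05
ee_pos: [0.4959, 0.1153, 0.2484]
tcp_rot: [2.122, 2.315, 0.002]
wrist_force: [0.7, -0.8, -3.3]
grip_width: 0.601
grasp_force: 33.2
clock: 12.47
ee_pos: [0.503, 0.2618, 0.2482]
tcp_rot: [-2.113, -2.323, -0.005]
wrist_force: [-0.1, 0.3, -3.1]
grip_width: 0.603
grasp_force: 33.2
clock: 12.88
ee_pos: [0.5036, 0.254, 0.2356]
tcp_rot: [-2.124, -2.315, 0.004]
wrist_force: [0.6, -0.7, -3.5]
grip_width: 0.595
grasp_force: 33.2
shift [ 0.0021 -0.0003  0.0636]
roll -0.37190683025815474 yaw 4.928093169741841 pos [0.5036 0.254  0.2356] t 12.8833 w 0.5950164623269415 F 33.213605968194315 [ 0.5719 -0.6933 -3.4897] q7 -0.4800244187663861
top 0.12 43 [0.474  0.2274 0.5203 0.2516]
top 0.14 40 [0.4786 0.2281 0.5225 0.2442]
top 0.16 54 [0.468  0.2283 0.5262 0.2439]
top 0.18 65 [0.4734 0.2297 0.5222 0.2439]
scene 0.12 80 [0.4665 0.2266 0.5156 0.2751]
scene 0.14 74 [0.4697 0.2266 0.5218 0.2796]
scene 0.16 76 [0.464  0.2287 0.5337 0.2793]
scene 0.18 90 [0.4625 0.2334 0.5435 0.2581]
```

View pics/c6.png

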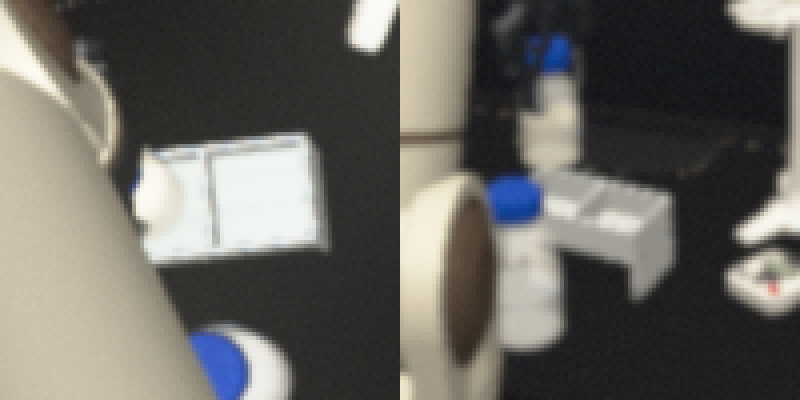

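The held bottle is upright above the small rack's +y cell: at (150,195) in the left half, (550,100) in the right. The other cell is free, and the measured body edge puts the bottle centre at y≈0.2545. I'll lower it in.

```bash
python3 -m jog '[[[0.002,0,0,0],[0.002,0,0.01,0],[0.002,0,0.02,0],[0.002,0,0.03,0],[0.002,0,0.038,0]]]'
python3 -m jog '[[[0,0,0.005,0],[0,0,0.01,0],[0,0,0.015,0],[0,0,0.019,0],[0,0,0.019,0]]]'
python3 go.py .503 .256 .172 5.3
```

```text
clock: 13.4
ee_pos: [0.503, 0.2578, 0.197]
tcp_rot: [-2.12, -2.317, 0.003]
wrist_force: [-0.0, 0.9, -3.8]
grip_width: 0.606
grasp_force: 33.2
clock: 13.82
ee_pos: [0.5034, 0.2579, 0.179]
tcp_rot: [-2.121, -2.317, 0.002]
wrist_force: [-0.2, -0.3, -3.7]
grip_width: 0.602
grasp_force: 33.2
shift [-0.0019 -0.0005  0.007 ]
roll -0.2262438147384671 yaw 5.073756185261538 pos [0.5034 0.2579 0.179 ] t 13.8167 w 0.6015275671588163 F 33.21800142108259 [-0.2186 -0.341  -3.6849] q7 -0.495234814367248
```

```bash
python3 -m jog '[[[-0.001,0,0.002,0],[-0.002,0,0.0035,0],[-0.002,0,0.005,0],[-0.002,0,0.006,0],[-0.002,0,0.006,0]]]'
python3 -m jog '[[[0,0,0.0005,0],[0,0,0.001,0],[0,0,0.0015,0],[0,0,0.002,0],[0,0,0.002,0]]]'
```

```text
clock: 14.23
ee_pos: [0.504, 0.2564, 0.1742]
tcp_rot: [2.121, 2.318, 0.001]
wrist_force: [-0.2, -0.3, -2.3]
grip_width: 0.601
grasp_force: 33.3
clock: 14.65
ee_pos: [0.504, 0.257, 0.1738]
tcp_rot: [-2.12, -2.318, -0.002]
wrist_force: [-4.4, -1.2, 11.2]
grip_width: 0.598
grasp_force: 35.1
```

```bash
python3 -m jog '[[[0,0,0,0],[0,0,0,0],[0,0,0,0],[0,0,0,0],[0,0,0,0]]]' 0.75
python3 -m jog '[[[0,0,-0.01,0],[0,0,-0.03,0],[0,0,-0.06,0],[0,0,-0.1,0],[0,0,-0.12,0]]]'
python3 go.py .394 -.220 .294 5.3
```

```text
clock: 15.07
ee_pos: [0.504, 0.2561, 0.1717]
tcp_rot: [-2.121, -2.317, 0.0]
wrist_force: [0.1, 0.3, -0.3]
grip_width: 0.746
grasp_force: 0.0
clock: 15.48
ee_pos: [0.5051, 0.2569, 0.2967]
tcp_rot: [2.12, 2.316, 0.008]
wrist_force: [0.9, 0.1, -0.2]
grip_width: 0.747
grasp_force: 0.0
shift [-0.4652 -0.1529  0.001 ]
roll -0.22609395185725134 yaw 5.073906048142752 pos [0.5051 0.2569 0.2967] t 15.4833 w 0.7473316906312932 F 0.0 [ 0.9492  0.0721 -0.1638] q7 -0.47049880501651065
```

```bash
python3 -m jog '[[[-0.025,-0.008,0,0],[-0.055,-0.018,0,0],[-0.09,-0.03,0,0],[-0.125,-0.041,0,0],[-0.16,-0.053,0,0]]]' 1
python3 -m jog '[[[-0.035,-0.012,0,0],[-0.07,-0.023,0,0],[-0.105,-0.035,0,0],[-0.14,-0.046,0,0],[-0.175,-0.058,0,0]]]'
python3 -m jog '[[[-0.035,-0.012,0,0],[-0.07,-0.023,0,0],[-0.1,-0.033,0,0],[-0.12,-0.04,0,0],[-0.13,-0.042,0,0]]]'
python3 -m jog '[[[0,0,0.02,0],[0,0,0.04,0],[0,0,0.06,0],[0,0,0.06,0],[0,0,0.06,0]]]'
python3 find.py f .503 .256 .151 .165 .391 .211 .136 .155
python3 go.py .394 -.220 .127 5.3
```

```text
clock: 15.9
ee_pos: [0.4648, 0.0908, 0.2927]
tcp_rot: [2.12, 2.318, 0.002]
wrist_force: [0.4, -0.4, 0.3]
grip_width: 1.001
grasp_force: 0.0
clock: 16.32
ee_pos: [0.4224, -0.0889, 0.2928]
tcp_rot: [2.12, 2.317, 0.002]
wrist_force: [0.6, 0.6, -0.2]
grip_width: 0.999
grasp_force: 0.0
clock: 16.73
ee_pos: [0.3913, -0.2238, 0.2927]
tcp_rot: [2.126, 2.312, -0.0]
wrist_force: [-0.6, -0.7, 0.3]
grip_width: 1.002
grasp_force: 0.0
clock: 17.15
ee_pos: [0.3924, -0.2195, 0.2316]
tcp_rot: [-2.118, -2.317, 0.001]
wrist_force: [0.4, 0.1, 0.2]
grip_width: 0.999
grasp_force: 0.0
top 241 z med 0.15877443280212677 slope [ 0.0226 -0.002 ] (501.8176574707031, 257.2723693847656) 21.54568862915039
top 344 z med 0.14437930524363585 slope [ 0.0006 -0.005 ] (391.6622009277344, 212.09234619140625) 25.296146392822266
scene 70 z med 0.1586457896457425 slope [0.0307 0.06  ] (497.89459228515625, 253.5153350830078) 24.199195861816406
scene 108 z med 0.14418934426497687 slope [0.0581 0.0362] (389.952880859375, 211.28009033203125) 28.677248001098633
shift [0.0003 0.0004 0.106 ]
roll -0.17421742335041301 yaw 5.125782576649581 pos [ 0.3935 -0.2203  0.233 ] t 17.25 w 0.9986330822975807 F 0.0 [ 0.248   0.0955 -0.4087] q7 0.6060755249437972
```

First small bottle is racked: cap top at 0.159 m, within about 2 mm of the cell centre. Now the second small bottle.

```bash
python3 -m jog '[[[0,0,0.02,0],[0,0,0.05,0],[0,0,0.08,0],[0,0,0.1,0],[0,0,0.107,0]]]'
python3 -m jog '[[[0,0,0,0],[0,0,0,0],[0,0,0,0],[0,0,0,0],[0,0,0,0]]]' 0 30
python3 -m jog '[[[0,0,0,0],[0,0,-0.01,0],[0,0,-0.05,0],[0,0,-0.09,0],[0,0,-0.14,0]]]'
python3 go.py .509 .190 .268 5.3
```

```text
clock: 17.67
ee_pos: [0.3923, -0.2199, 0.1236]
tcp_rot: [-2.119, -2.317, 0.001]
wrist_force: [0.5, 0.3, -0.0]
grip_width: 1.005
grasp_force: 0.0
clock: 18.08
ee_pos: [0.3938, -0.2211, 0.1267]
tcp_rot: [2.119, 2.315, 0.002]
wrist_force: [-0.6, 0.5, 8.6]
grip_width: 0.599
grasp_force: 31.0
clock: 18.5
ee_pos: [0.3915, -0.2202, 0.2583]
tcp_rot: [-2.12, -2.316, 0.002]
wrist_force: [1.5, 0.2, -2.6]
grip_width: 0.596
grasp_force: 33.8
shift [ 0.3983  0.1531 -0.0097]
roll -0.25456156580885647 yaw 5.04543843419114 pos [ 0.3915 -0.2202  0.2583] t 18.5 w 0.5964017544889753 F 33.80975514650345 [ 1.4699  0.2327 -2.6104] q7 0.5942563770497643
```

```bash
python3 -m jog '[[[0.02,0.008,-0.01,0],[0.05,0.019,-0.02,0],[0.085,0.033,-0.03,0],[0.12,0.046,-0.04,0],[0.155,0.06,-0.04,0]]]'
python3 -m jog '[[[0.035,0.013,0,0],[0.07,0.027,0,0],[0.105,0.04,0,0],[0.14,0.054,0,0],[0.17,0.065,0,0]]]'
python3 -m jog '[[[0.025,0.01,0,0],[0.045,0.017,0,0],[0.06,0.023,0,0],[0.07,0.027,0,0],[0.073,0.028,0,0]]]'
python3 -m jog '[[[0,0,0,0],[0,0,0,0],[0,0,0.01,0],[0,0,0.02,0],[0,0,0.02,0]]]'
python3 go.py .509 .190 .172 5.3
```

```text
clock: 18.92
ee_pos: [0.4394, -0.0596, 0.2997]
tcp_rot: [2.12, 2.313, 0.004]
wrist_force: [1.3, -0.9, -3.4]
grip_width: 0.598
grasp_force: 33.8
clock: 19.33
ee_pos: [0.4884, 0.1169, 0.2977]
tcp_rot: [2.119, 2.318, 0.002]
wrist_force: [0.6, 0.1, -2.0]
grip_width: 0.604
grasp_force: 33.8
clock: 19.75
ee_pos: [0.5097, 0.1913, 0.2971]
tcp_rot: [-2.118, -2.32, -0.001]
wrist_force: [0.4, -0.5, -3.1]
grip_width: 0.598
grasp_force: 33.8
clock: 20.17
ee_pos: [0.5084, 0.1877, 0.2738]
tcp_rot: [-2.122, -2.315, 0.007]
wrist_force: [-1.7, -0.7, -3.9]
grip_width: 0.597
grasp_force: 33.8
shift [0.0024 0.0013 0.1018]
roll -0.318633599085814 yaw 4.98136640091418 pos [0.5084 0.1877 0.2738] t 20.1667 w 0.5969465749428873 F 33.79983387887478 [-1.6514 -0.7031 -3.9398] q7 -0.341251631315513
```

```bash
python3 -m jog '[[[0.001,0,0.01,0],[0.001,0,0.03,0],[0.001,0,0.05,0],[0.001,0,0.06,0],[0.001,0,0.065,0]]]'
python3 -m jog '[[[0,0,0.005,0],[0,0,0.01,0],[0,0,0.016,0],[0,0,0.022,0],[0,0,0.026,0]]]'
python3 go.py .509 .190 .172 5.3
```

```text
clock: 20.58
ee_pos: [0.5085, 0.1898, 0.2093]
tcp_rot: [-2.12, -2.316, 0.005]
wrist_force: [-0.4, 0.3, -3.3]
grip_width: 0.599
grasp_force: 33.8
clock: 21.0
ee_pos: [0.5098, 0.1905, 0.1852]
tcp_rot: [2.121, 2.317, 0.0]
wrist_force: [-0.6, -0.0, -3.5]
grip_width: 0.601
grasp_force: 33.8
shift [-0.0004 -0.0009  0.0132]
roll -0.22982383842524712 yaw 5.070176161574751 pos [0.5098 0.1905 0.1852] t 21.0 w 0.600507252632459 F 33.8026254856959 [-0.5737 -0.0068 -3.4887] q7 -0.3551675471746431
```

```bash
python3 -m jog '[[[0,0,0.003,0],[0,0,0.006,0],[0,0,0.008,0],[0,0,0.01,0],[0,0,0.01,0]]]'
python3 -m jog '[[[0,0,0.001,0],[0,0,0.002,0],[0,0,0.003,0],[0,0,0.003,0],[0,0,0.003,0]]]'
```

```text
clock: 21.42
ee_pos: [0.5096, 0.1904, 0.1752]
tcp_rot: [-2.121, -2.317, 0.001]
wrist_force: [0.3, -0.7, -3.6]
grip_width: 0.597
grasp_force: 33.8
clock: 21.83
ee_pos: [0.5097, 0.1905, 0.1725]
tcp_rot: [-2.121, -2.318, 0.0]
wrist_force: [1.2, -0.4, -2.5]
grip_width: 0.6
grasp_force: 33.8
```

```bash
python3 -m jog '[[[0,0,0.001,0],[0,0,0.002,0],[0,0,0.002,0],[0,0,0.002,0],[0,0,0.002,0]]]'
python3 -m jog '[[[0,0,0,0],[0,0,0,0],[0,0,0,0],[0,0,0,0],[0,0,0,0]]]' 0.7
python3 -m jog '[[[0,0,-0.01,0],[0,0,-0.03,0],[0,0,-0.06,0],[0,0,-0.1,0],[0,0,-0.13,0]]]'
python3 go.py .3915 .212 .3 5.3
```

```text
clock: 22.25
ee_pos: [0.51, 0.1907, 0.1719]
tcp_rot: [2.121, 2.317, 0.001]
wrist_force: [-3.3, -1.3, 7.0]
grip_width: 0.597
grasp_force: 34.8
clock: 22.67
ee_pos: [0.5098, 0.1904, 0.1705]
tcp_rot: [2.121, 2.318, 0.0]
wrist_force: [-0.2, 0.1, -0.2]
grip_width: 0.697
grasp_force: 0.0
clock: 23.08
ee_pos: [0.51, 0.1906, 0.3037]
tcp_rot: [2.121, 2.317, 0.002]
wrist_force: [1.5, 0.8, 0.3]
grip_width: 0.697
grasp_force: 0.0
shift [ 0.0318 -0.1161  0.0035]
roll -0.22577211074329284 yaw 5.0742278892567025 pos [0.51   0.1906 0.3037] t 23.0833 w 0.6971649827684919 F 0.0 [1.4724 0.7987 0.2553] q7 -0.340467483326862
```

```bash
python3 -m jog '[[[0.006,-0.025,0,2],[0.015,-0.055,0,4],[0.023,-0.085,0,6],[0.03,-0.108,0,8],[0.032,-0.116,0,9]]]' 1 40
python3 -m jog '[[[0,0,0,0],[0,0,0,0],[0,0,0.015,0],[0,0,0.03,0],[0,0,0.03,0]]]'
python3 find.py g .503 .256 .151 .165 .509 .190 .151 .165
python3 go.py .3915 .212 .153 -4
```

```text
clock: 23.5
ee_pos: [0.3878, 0.2129, 0.3011]
tcp_rot: [-2.294, -2.145, 0.001]
wrist_force: [0.5, 0.1, -0.8]
grip_width: 1.0
grasp_force: 0.0
clock: 23.92
ee_pos: [0.3914, 0.2109, 0.2687]
tcp_rot: [-2.297, -2.143, 0.005]
wrist_force: [-0.6, 0.5, -0.0]
grip_width: 0.994
grasp_force: 0.0
top 243 z med 0.15881233327474065 slope [-0.0269  0.0382] (507.0643615722656, 243.20619201660156) 36.05482482910156
top 253 z med 0.1584982928239025 slope [ 0.0095 -0.0142] (506.1952819824219, 204.27166748046875) 35.14108657836914
scene 73 z med 0.1584111717086617 slope [0.0433 0.0552] (501.0619201660156, 243.67405700683594) 35.442726135253906
scene 75 z med 0.1584804443268838 slope [ 0.0509 -0.0123] (503.7686767578125, 203.49114990234375) 35.480037689208984
shift [ 0.0004 -0.0005  0.1175]
roll 0.020595704030711204 yaw -3.979404295969287 pos [0.3921 0.2116 0.2705] t 24.0167 w 0.9984421961469596 F 0.0 [ 0.3754  0.2817 -0.2607] q7 -0.6458592564475027
```

Both small bottles are seated, with cap tops at 0.1585 m. Now the large one.

```bash
python3 -m jog '[[[0,0,0.015,0],[0,0,0.04,0],[0,0,0.07,0],[0,0,0.1,0],[0,0,0.117,0]]]'
python3 -m jog '[[[0,0,0,0],[0,0,0,0],[0,0,0,0],[0,0,0,0],[0,0,0,0]]]' 0 40
python3 -m jog '[[[0,0,0,0],[0,0,-0.01,0],[0,0,-0.04,0],[0,0,-0.08,0],[0,0,-0.12,0]]]'
python3 go.py .5246 -.197 .27 -4
```

```text
clock: 24.43
ee_pos: [0.3916, 0.2116, 0.152]
tcp_rot: [-2.297, -2.143, 0.002]
wrist_force: [-0.3, -0.6, -0.5]
grip_width: 0.996
grasp_force: 0.0
clock: 24.85
ee_pos: [0.3919, 0.2122, 0.1545]
tcp_rot: [2.296, 2.144, 0.002]
wrist_force: [-0.5, 0.8, -5.1]
grip_width: 0.734
grasp_force: 43.6
clock: 25.27
ee_pos: [0.3902, 0.2114, 0.2749]
tcp_rot: [-2.295, -2.144, 0.004]
wrist_force: [0.9, 1.5, -5.6]
grip_width: 0.725
grasp_force: 46.5
shift [-0.3983  0.162   0.0051]
roll 0.08520039385270195 yaw -3.9147996061473047 pos [0.3902 0.2114 0.2749] t 25.2667 w 0.7248611562694921 F 46.49842624319717 [ 0.9103  1.4894 -5.6381] q7 -0.64564214995561
```

```bash
python3 -m jog '[[[-0.02,0.008,0,0],[-0.05,0.02,0,0],[-0.085,0.035,0,0],[-0.12,0.049,0,0],[-0.155,0.063,0,0]]]'
python3 -m jog '[[[-0.035,0.014,0,0],[-0.07,0.029,0,0],[-0.105,0.043,0,0],[-0.14,0.057,0,0],[-0.17,0.069,0,0]]]'
python3 -m jog '[[[-0.025,0.01,0,0],[-0.045,0.018,0,0],[-0.06,0.025,0,0],[-0.07,0.029,0,0],[-0.073,0.03,0,0]]]'
python3 -m jog '[[[0,0,0,0],[0,0,0,0],[0,0,0.01,0],[0,0,0.02,0],[0,0,0.02,0]]]'
python3 go.py .5246 -.197 .20 -4
```

```text
clock: 25.68
ee_pos: [0.4435, 0.0516, 0.2747]
tcp_rot: [2.295, 2.145, 0.002]
wrist_force: [1.4, 0.0, -6.4]
grip_width: 0.73
grasp_force: 46.5
clock: 26.1
ee_pos: [0.5008, -0.124, 0.2746]
tcp_rot: [2.297, 2.142, 0.001]
wrist_force: [0.7, -0.7, -6.0]
grip_width: 0.732
grasp_force: 46.5
clock: 26.52
ee_pos: [0.5257, -0.1982, 0.2741]
tcp_rot: [2.298, 2.141, -0.0]
wrist_force: [-0.4, 0.7, -5.7]
grip_width: 0.73
grasp_force: 46.5
clock: 26.93
ee_pos: [0.5241, -0.1943, 0.2507]
tcp_rot: [-2.291, -2.143, 0.003]
wrist_force: [-1.7, 1.2, -5.3]
grip_width: 0.731
grasp_force: 46.4
shift [-0.0027  0.0009  0.0507]
roll 0.16648715830818617 yaw -3.8335128416918183 pos [ 0.5241 -0.1943  0.2507] t 26.9333 w 0.731419730211807 F 46.423851678846404 [-1.6877  1.2061 -5.2511] q7 0.31542796662700395
```

```bash
python3 -m jog '[[[-0.001,0,0.008,0],[-0.001,0,0.018,0],[-0.001,0,0.028,0],[-0.001,0,0.036,0],[-0.001,0,0.04,0]]]'
python3 -m jog '[[[0,0,0.002,0],[0,0,0.004,0],[0,0,0.006,0],[0,0,0.007,0],[0,0,0.007,0]]]'
python3 go.py .5246 -.197 .20 -4
```

```text
clock: 27.35
ee_pos: [0.5248, -0.1968, 0.2116]
tcp_rot: [-2.295, -2.142, 0.002]
wrist_force: [-0.3, 1.4, -5.0]
grip_width: 0.732
grasp_force: 46.5
clock: 27.77
ee_pos: [0.5258, -0.1971, 0.2067]
tcp_rot: [2.296, 2.144, 0.0]
wrist_force: [0.4, -0.3, -5.4]
grip_width: 0.729
grasp_force: 46.5
shift [ 0.     -0.0012  0.0066]
roll 0.0741699805071363 yaw -3.925830019492866 pos [ 0.5258 -0.1971  0.2067] t 27.7667 w 0.7288924213301363 F 46.47349615814164 [ 0.3651 -0.3463 -5.3762] q7 0.3305858152322887
```

```bash
python3 -m jog '[[[0,0,0.002,0],[0,0,0.003,0],[0,0,0.004,0],[0,0,0.005,0],[0,0,0.005,0]]]'
python3 -m jog '[[[0,0,0.001,0],[0,0,0.002,0],[0,0,0.002,0],[0,0,0.002,0],[0,0,0.002,0]]]'
```

```text
clock: 28.18
ee_pos: [0.5255, -0.1971, 0.2013]
tcp_rot: [-2.296, -2.144, 0.0]
wrist_force: [0.5, -0.1, -4.9]
grip_width: 0.731
grasp_force: 46.5
clock: 28.6
ee_pos: [0.5257, -0.1971, 0.1995]
tcp_rot: [-2.296, -2.144, 0.0]
wrist_force: [-0.7, -0.2, -6.0]
grip_width: 0.73
grasp_force: 46.5
```

```bash
python3 -m jog '[[[0,0,0.001,0],[0,0,0.002,0],[0,0,0.002,0],[0,0,0.002,0],[0,0,0.002,0]]]'
python3 -m jog '[[[0,0,0.001,0],[0,0,0.001,0],[0,0,0.001,0],[0,0,0.001,0],[0,0,0.001,0]]]'
```

```text
clock: 29.02
ee_pos: [0.5259, -0.1973, 0.199]
tcp_rot: [2.296, 2.143, 0.001]
wrist_force: [-2.9, 1.2, 6.1]
grip_width: 0.731
grasp_force: 48.7
clock: 29.43
ee_pos: [0.526, -0.1973, 0.1989]
tcp_rot: [2.296, 2.143, 0.002]
wrist_force: [-6.0, 1.0, 13.3]
grip_width: 0.73
grasp_force: 49.9
```

The bottle is on the cell floor. I'll release it, lift away and check everything.

```bash
python3 -m jog '[[[0,0,-0.001,0],[0,0,-0.001,0],[0,0,-0.001,0],[0,0,-0.001,0],[0,0,-0.001,0]]]' 0.9
python3 -m jog '[[[0,0,-0.01,0],[0,0,-0.03,0],[0,0,-0.06,0],[0,0,-0.1,0],[0,0,-0.13,0]]]'
python3 -m jog '[[[0.03,0,0,0],[0.065,0,0,0],[0.1,0,0,0],[0.135,0,0,0],[0.16,0,0,0]]]'
python3 -m jog '[[[0,0,0,0],[0,0,0,0],[0,0,0,0],[0,0,0,0],[0,0,0,0]]]'
sed -i 's/<.05)/<.03)/' find.py
python3 find.py z .503 .256 .151 .165 .509 .190 .151 .165 .5246 -.197 .182 .197
python3 - <<'E'
from m import *
q=np.load('pics/ztop.npz')['p'];cv2.imwrite('pics/c7.png',cv2.resize(q[160:285,75:440,::-1],None,fx=2.19,fy=2.19,interpolation=3))
E
```

```text
clock: 29.85
ee_pos: [0.5258, -0.1971, 0.1975]
tcp_rot: [2.296, 2.144, 0.0]
wrist_force: [0.1, -0.0, -0.3]
grip_width: 0.899
grasp_force: 0.0
clock: 30.27
ee_pos: [0.5259, -0.1974, 0.3307]
tcp_rot: [2.296, 2.143, 0.001]
wrist_force: [1.0, -0.4, 0.6]
grip_width: 0.903
grasp_force: 0.0
clock: 30.68
ee_pos: [0.5366, -0.0339, 0.3285]
tcp_rot: [-2.293, -2.147, -0.002]
wrist_force: [0.3, 0.4, -0.7]
grip_width: 0.9
grasp_force: 0.0
clock: 31.1
ee_pos: [0.5365, -0.0392, 0.3277]
tcp_rot: [2.299, 2.14, -0.001]
wrist_force: [0.9, 0.1, 0.4]
grip_width: 0.899
grasp_force: 0.0
top 239 z med 0.1588523547492664 slope [-0.0058  0.008 ] (502.6670837402344, 257.671142578125) 22.255563735961914
top 242 z med 0.15867193771376187 slope [0.0189 0.0278] (510.3856506347656, 190.40225219726562) 21.752910614013672
top 337 z med 0.19019455292273846 slope [ 0.0077 -0.0026] (527.0188598632812, -197.79920959472656) 25.290616989135742
scene 70 z med 0.15786960192729593 slope [0.0178 0.0899] (499.8751220703125, 257.3817138671875) 24.02849578857422
scene 74 z med 0.15800442199597137 slope [0.0301 0.0113] (504.66314697265625, 190.81195068359375) 24.390377044677734
scene 127 z med 0.18948866061146685 slope [0.0651 0.0514] (520.9591064453125, -198.0852813720703) 25.84281349182129
```

View pics/c7.png

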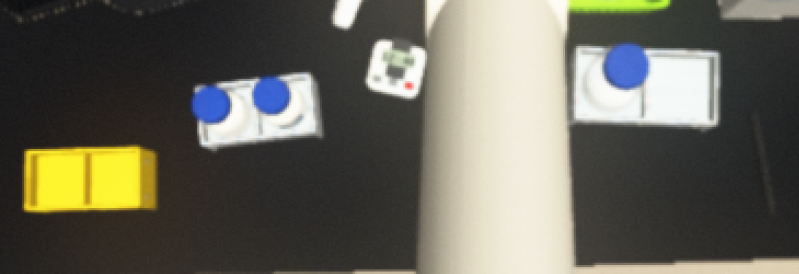

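The picture shows both small bottles in the small rack, caps at (212,105) and (272,95). The large one is in the large rack's left cell, cap at (626,66). The timer and marker are where they were; the arm hides the petri dish here. All cap tops sit at floor height plus bottle height, about 2–3 mm from the cell centres.

```bash
python3 -c "
from bench import arm
print(arm.job_done())"
```

```text
the job is handed in; nothing more can be done
None
```

I handed the job in at about 31 s: the fallen bottle was stood on the bench, let go, then racked; both small bottles are upright in the small rack and the large one in the large rack, all within about 3 mm of their cell centres. While being tilted up, the fallen bottle briefly pressed the large rack at about 9 N, and the arm hid the petri dish in the final picture, so its place is unchecked there.

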